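# Lock a lino block into a cam-lock printing bed

## Task

Put the mounted lino block into the blue printing bed, picture side up, between the steel fence and the cork-faced jaw and right up against the two low side stops, and let go of it. Then crank the red handle clockwise until the roller has dropped into the flat on the cam, so that the jaw stays clamped on the block when you let go of the handle; never force the cam against its stop. Leave the ink bottles, paint tube and eraser where they are.

Things in the scene. Friction and masses are not known exactly. Their poses are not given: they have to be found in the camera images.
- block_center (a point): Centre of the loose block: pale wood with a cream lino face on which a leaf and a frame stand up in dark green (face up), 50 mm (its x) x 80 mm (its y) x 28 mm high, about 130 g; this point is 14 mm above its underside. z up; either way round will do. It starts on the desk, left of the bed.
- block: The lino block as a body, origin at the middle of its underside; see block_center.
- bed: Blue steel printing bed, fixed, 130 mm (its x) x 272 mm (its y), plate top at z = 14 mm. Origin at desk height, 9 mm from the middle; z up, +y along the clamp from crank to fence, +x away from the robot. Steel fence across the +y end: face at y = 125 mm, 18 mm high, 86 mm wide. Two low side stops, 8 mm high: faces at x = 25 mm, each 14 mm long at y = 56 and 114 mm, with room for a finger between them.
- seat (a point): Where the block's centre is once clamped, touching both side stops and the fence: bed x = 0, y = 85 mm, z = 28 mm, block's long side along the bed's y. Fixed to the bed, axes as the bed's.
- jaw_face (a point): Middle of the sliding jaw's cork face (70 mm wide, 18 mm high). It moves along the bed's +y. Open it stands at y = 35 mm, 90 mm from the fence. The jaw has its own springs before the roller carriage: it stops at the block while the carriage moves on, so its place does not tell when the flat is reached. Clamped it presses with about 10 to 20 N.
- jaw: The sliding jaw as a body (steel, cork-faced), origin 9.5 mm below jaw_face.
- cam_axis (a point): Point on the upright axis of cam and crank (bed x = 0, y = -66 mm), at the height of the middle of the red handle, 74 mm above the desk; fixed to the bed, axes as the bed's. All parts of the bed except the crank are lower than 40 mm above the desk.
- knob_grip (a point): Middle of the red upright handle: 22 mm thick, 40 mm tall (48 to 89 mm above the desk), spinning freely on its pin, so a gripper need not turn with it. It goes round cam_axis at a radius of 60 mm. The crank is clamped on its shaft at a different angle each time (up to 1.1 rad either way), so its direction does not tell where the flat is: feel for it.
- knob: The red handle as a body, origin at its foot. Cranked clockwise (from above) it turns almost freely for 0.2 to 0.7 rad; then for about 1.8 rad the roller climbs and the push needed grows to about 8 to 12 N (let go there, it runs back); then the roller passes an edge into the flat: the handle is now pulled ahead, with a few newtons, and would settle in the middle of the flat, 0.3 rad past the edge.
- crank: Dark steel crank arm with the red handle at its end; origin on the cam shaft 31 mm above the desk, x along the arm, z up; arm top 48 mm above the desk. It turns with the steel plate cam below it; the flat is the one straight facet, 24 mm long, at the cam's largest radius (40 mm).
- stop_post: Upright steel stop post, 8 mm thick, 20 mm tall, on the plate beside the cam, origin at its foot. A lug on the cam comes against it 0.18 rad past the middle of the flat and ends the turn; more than 15 N on the post is forcing it (about 17 N of push at the handle).
- ink_black: Small ink bottle with black contents and cap, 31 mm thick, 88 mm tall, standing behind the bed; bystander, origin under it.
- ink_rose: Small rose-pink ink bottle with black cap, 31 mm thick, 88 mm tall, standing behind the bed; bystander, origin under it.
- paint_tube_1: White paint tube with a red band, 30 x 102 x 21 mm, lying behind the block's start; bystander, origin under it.
- eraser: White eraser in a blue sleeve, 23 x 50 x 12 mm, lying right of the bed; bystander, origin under it.

How it is judged:
By the outcome, as a careful person would: the job done as asked, in the order asked, and still so for the second after the job is handed in, with the robot touching nothing.
It also fails if it takes over 72 s, if anything falls off the work surface, if the arm or the gripper's body presses on something with over 40 N, if the wrist force passes 120 N, or if a joint passes its speed limit or range.

## Robot

A 6-joint arm with a two-finger parallel gripper is mounted at the origin on a cart in front of the work surface, level with it; the furniture and walls round the work are solid. World frame = base frame: x ahead of the robot, y to its left, z up, the work surface at z = 0. Lengths are in m, angles in rad, forces in N, time in s.
With the tool pointing down it reaches from about 0.35 to 0.775 m from the base axis. Payload 7.3 kg.
Tool frame: the origin (TCP) lies midway between the tips of the shut fingers; the grasp point (between the pads) lies 19 mm behind it; z points along the fingers, y is the line along which they close (so a half turn about z gives the same grasp; the last joint's range is limited). The gripper opens to 92 mm and grips with 3 to 60 N. Pads are 19 mm wide; open, the fingers measure 130 mm over their backs; the gripper's body (75 mm by 190 mm) begins 47 mm behind the grasp point.
Start: joints at [1.082, 0.342, 1.524, -0, 1.275, -0.146], TCP at [0.176, 0.494, 0.193] pointing down, gripper open.
Joint ranges: [-2.53, 2.53], [-0.77, 2.02], [0.04, 2.7], [-1, 4.14], [0.28, 2.66], [-3.11, 3.11]. Speed limits (rad/s): [2.57, 2.57, 3.14, 3.14, 3.14, 3.14].

## Interface

Orientations are given as a rotation vector (axis times angle).
In Python, from workcell import * gives the robot as it stands.
- The arm moves only by the tool jog_arm, never from a script. Its argument "increments" is a list of rows, each a list of 3 entries, a list of its own where there are three numbers: the shift along the tool's x, y, z in units of 40 mm (1.0 is 40 mm), then the turn, a rotation vector about the tool's x, y, z in units of 8 degrees (1.0 is 8 degrees), then the finger opening in mm, from 0 to 91.8. A call has exactly 10 rows; each row shifts and turns the commanded pose from where the row before left it, along the tool's axes as they then stand; what a row does not reach is not made up. A row lasts 1/10 s, in which the tool goes at most 50 mm and 8.59 degrees, less where a joint would pass 70% of its speed; a pose out of reach is approached as far as the arm can. A call is refused whole if a number of a shift passes 1 or a number of a turn 1, either way. A call with a gripper value outside its range is refused whole. The fingers move at their own pace and stop on an object; "force" is the grip in N (left out, the last holds). Time passes only in rows, so rows that do not move let the fingers close, or fill a call up. It gives the time, the measured TCP pose, the force, the opening and the grip force at its end, in the units of the state.
- get_state(): the state, without advancing time (a new reading comes with each control period).
- grab_frame(name): name is "side" or "top"; returns (picture, depth): 384x512x3 uint8, red, green, blue; 384x512 float32, m along the optical axis (not along the pixel's ray), 0 where there is no reading.
- calibration(name): a dict with "fx", "fy", "cx", "cy" (pixels), "T" (4x4, takes a point from camera to world coordinates). Camera axes: x right, y up, looking along -z (the intrinsics and any distortion apply to the point x, -y, -z); pixel columns grow to the right and rows downward; lengths in m; the calibration is good to about 2 mm. A picture is of the moment at which its call begins. calibration takes no time and is no camera call.
- finish_job(): hands the job in; it is judged then, once.
The state is a dict: "clock": time; "joint_positions": joint angles; "joint_velocities": joint speeds; "tau": joint torques, N m; "tcp_pos": TCP position; "tcp_rot": TCP orientation; "ft_force": force on the tool from outside, world axes, zero at the start; "wrist_torque": the same for the moment, N m; "gripper_width": opening from 0.0 (shut) to 1.0 (fully open); "gripper_force": force on a finger pad.
Only numpy, scipy, OpenCV 4.12 (cv2) and the standard library are available. Lean on these libraries where they do the work, as an engineer would, in place of code of your own. Each camera call takes 0.05 s, during which the arm holds its last target. There are 200 camera calls.

## Working session

There is one attempt and no reset: what is moved stays moved. The work goes in short steps, Python scripts to look and compute and a tool call to move; the robot and the scene stay as the last step left them, time stands still between calls to the robot, and variables do not carry over. Pictures are saved under pics/ and viewed, at most 10 in all, crops included, and the job is handed in when it is done.

Besides the shell and the picture viewer there is one more tool, called after "Emit:" by a JSON object that holds its "name" and its "arguments". jog_arm: Moves the arm, as the interface text tells. Its arguments: {"type":"object","properties":{"increments":{"type":"array","items":{"type":"array"}},"force":{"type":"number"}},"required":["increments"]}

```bash
ls; mkdir -p pics; python3 - <<'E'
from workcell import *
import cv2, numpy as np
for n in ("top","side"):
    im,d=grab_frame(n); cv2.imwrite(f"pics/{n}0.png",im[:,:,::-1]); np.savez(f"{n}0.npz",im=im,d=d)
    c=calibration(n); print(n,c)
print(get_state())
E
```

```text
pics
top {'fx': 394.1277974398175, 'fy': 394.1277974398175, 'cx': 258.754639084944, 'cy': 189.66931161619297, 'T': array([[ 0.0050191 ,  0.9806908 , -0.19550029,  0.38121572],
       [-0.99926783,  0.01233405,  0.03621714,  0.0488322 ],
       [ 0.03792913,  0.19517538,  0.98003467,  1.03159744],
       [ 0.        ,  0.        ,  0.        ,  1.        ]])}
side {'fx': 353.1217304057481, 'fy': 353.1217304057481, 'cx': 250.14115836708484, 'cy': 194.16409589723224, 'T': array([[ 0.99972316, -0.0124631 ,  0.01995683,  0.59058666],
       [ 0.02342741,  0.44861868, -0.89341616, -0.77188824],
       [ 0.00218173,  0.89363636,  0.44878646,  0.46136977],
       [ 0.        ,  0.        ,  0.        ,  1.        ]])}
{'clock': 0.1, 'joint_positions': array([ 1.08200603e+00,  3.42649385e-01,  1.52489635e+00, -1.37026723e-05,
        1.27538913e+00, -1.46011007e-01]), 'joint_velocities': array([-0.00045037, -0.00223935, -0.00116006,  0.00048251, -0.00083249,
       -0.00132817]), 'tau': array([ 2.09146318e-03, -4.32000017e+01, -2.44696158e+01,  7.19683059e-02,
        5.25639486e-02, -7.08763309e-06]), 'tcp_pos': array([0.17625779, 0.49411057, 0.19262516]), 'tcp_rot': array([-5.35728664e-01, -3.09516421e+00,  2.00920404e-03]), 'ft_force': array([-0.2707048 ,  0.22908903, -0.21506652]), 'wrist_torque': array([0.04416   , 0.00644282, 0.02705464]), 'gripper_force': 0.0, 'gripper_width': 0.9991057860086309}
```

View pics/top0.png

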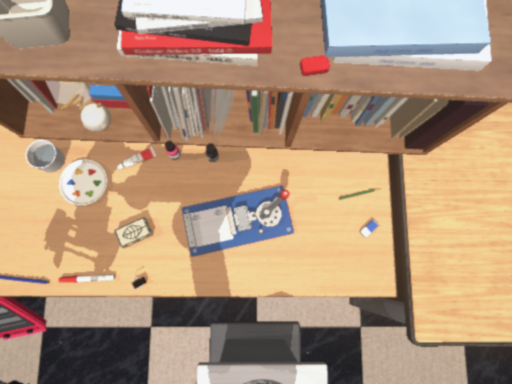

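View pics/side0.png

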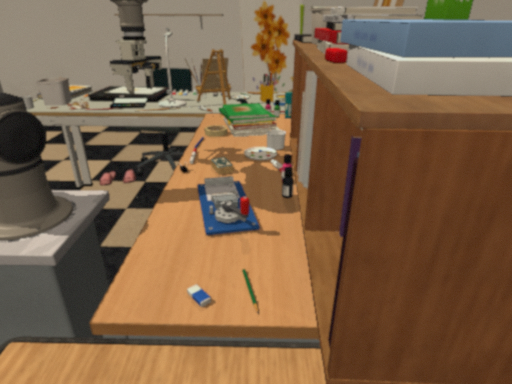

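The top view shows the block at about (134,232), the bed spanning (183,205) to (293,232) with its fence at the left, the red handle at (285,195), and bottles at (172,150) and (211,153). The side view shows the same bed, with the red handle at (245,207). Next I'll measure them.

```bash
cat > h.py <<'E'
import numpy as np, cv2
from workcell import *
def ray(n,uv,z):
    c=calibration(n);T=c["T"];uv=np.atleast_2d(uv).astype(float)
    d=np.c_[(uv[:,0]-c["cx"])/c["fx"],-(uv[:,1]-c["cy"])/c["fy"],-np.ones(len(uv))]@T[:3,:3].T
    return T[:3,3]+d*((z-T[2,3])/d[:,2])[:,None]
def cloud(n,d):
    c=calibration(n);v,u=np.mgrid[:d.shape[0],:d.shape[1]]
    p=np.stack([(u-c["cx"])/c["fx"]*d,-(v-c["cy"])/c["fy"]*d,-d],-1)
    return p@c["T"][:3,:3].T+c["T"][:3,3]
E
python3 - <<'E'
from h import *
f=np.load("top0.npz");im,d=f["im"],f["d"];P=cloud("top",d)
hsv=cv2.cvtColor(im,cv2.COLOR_RGB2HSV)
def big(m,win):
    k=np.zeros_like(m);x0,y0,x1,y1=win;k[y0:y1,x0:x1]=m[y0:y1,x0:x1]
    cs,_=cv2.findContours(k,cv2.RETR_EXTERNAL,cv2.CHAIN_APPROX_NONE);return max(cs,key=cv2.contourArea)
def rect(n,c,z):
    p=ray(n,c[:,0,:],z)[:,:2]; r=cv2.minAreaRect((p*1000).astype(np.float32)); return r,cv2.boxPoints(r)
bl=cv2.inRange(hsv,(100,120,50),(125,255,255)); c=big(bl,(170,170,310,265)); r,b=rect("top",c,.014);print("bed",r,b.round())
rd=cv2.inRange(hsv,(0,150,90),(8,255,255))|cv2.inRange(hsv,(172,150,90),(180,255,255))
c=big(rd,(270,180,300,215));m=cv2.moments(c);uv=(m["m10"]/m["m00"],m["m01"]/m["m00"]);print("knob px",uv,cv2.boundingRect(c),ray("top",uv,.089),ray("top",uv,.08))
z=P[...,2]
win=z[205:260,105:165];print("desk z",np.median(win))
hm=((z>.014)&(z<.045)).astype(np.uint8)*255;c=big(hm,(105,205,165,260));r,b=rect("top",c,.028);print("block depth",r,b.round(),np.median(z[225:240,125:143]))
dk=cv2.inRange(hsv,(0,0,0),(180,255,110));c=big(cv2.morphologyEx(dk,cv2.MORPH_CLOSE,np.ones((3,3))),(114,215,155,250));r,b=rect("top",c,.028);print("frame",r,cv2.boundingRect(c))
for k,w in dict(rose=(160,135,182,165),black=(203,140,222,165),tube=(113,140,157,172)).items():
    x0,y0,x1,y1=w;q=P[y0:y1,x0:x1].reshape(-1,3);q=q[(q[:,2]>.012)&(q[:,2]<.11)];print(k,q.min(0).round(3),q.max(0).round(3))
# shelf front edge
for u in (120,200,280):
    print("shelf",u,[(v,P[v,u].round(3)) for v in (70,82,100,135,150)])
cv2.imwrite("pics/crop0.png",cv2.resize(im[130:265,100:310,::-1],None,fx=3.8,fy=3.8,interpolation=cv2.INTER_CUBIC))
s=np.load("side0.npz");h2=cv2.cvtColor(s["im"],cv2.COLOR_RGB2HSV)
rd=cv2.inRange(h2,(0,150,90),(8,255,255))|cv2.inRange(h2,(172,150,90),(180,255,255));c=big(rd,(230,185,262,230));x=cv2.boundingRect(c);print("side knob",x,ray("side",(x[0]+x[2]/2-.5,x[1]+x[3]/2-.5),.069))
E
```

```text
bed ((475.9779968261719, 22.136940002441406), (47.24415588378906, 187.3084716796875), 13.599870681762695) [[431. 108.]
 [475. -74.]
 [521. -63.]
 [477. 119.]]
knob px (284.5, 194.0) (281, 190, 8, 9) [[ 0.55925953 -0.04894608  0.089     ]] [[ 0.56095951 -0.04987968  0.08      ]]
desk z 0.0006406915756297371
block depth ((469.2599182128906, 328.76251220703125), (51.560794830322266, 81.0632553100586), 25.908275604248047) [[428. 354.]
 [464. 281.]
 [510. 304.]
 [475. 376.]] 0.027080788844398462
frame ((475.57745361328125, 288.03680419921875), (2.522339105606079, 0.0), -176.62901306152344) (149, 229, 1, 2)
rose [0.665 0.22  0.012] [0.731 0.277 0.093]
black [0.66  0.113 0.012] [0.719 0.162 0.091]
tube [0.637 0.284 0.012] [0.716 0.4   0.026]
shelf 120 [(70, array([0.721, 0.27 , 0.385])), (82, array([0.703, 0.271, 0.376])), (100, array([0.803, 0.371, 0.071])), (135, array([0.728, 0.383, 0.015])), (150, array([ 0.691,  0.385, -0.001]))]
shelf 200 [(70, array([0.724, 0.13 , 0.386])), (82, array([0.701, 0.129, 0.388])), (100, array([0.744, 0.149, 0.214])), (135, array([0.731, 0.17 , 0.017])), (150, array([ 0.695,  0.171, -0.003]))]
shelf 280 [(70, array([ 0.728, -0.012,  0.385])), (82, array([ 0.706, -0.012,  0.384])), (100, array([ 0.755, -0.029,  0.199])), (135, array([ 0.736, -0.046,  0.015])), (150, array([ 0.699, -0.047, -0.004]))]
side knob (240, 197, 9, 18) [[ 0.56023075 -0.04993993  0.069     ]]
```

View pics/crop0.png

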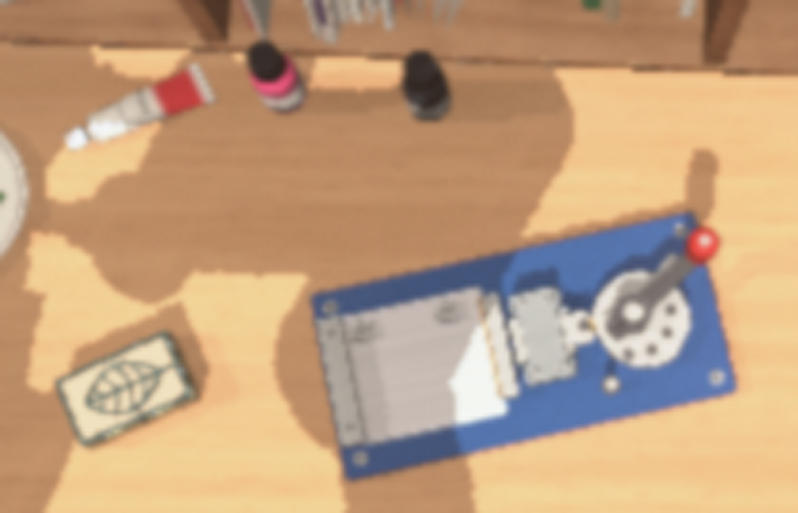

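The crop shows the bed corners near crop pixels (315,295), (690,213), (735,385) and (350,478). The fence is on the left and the two side stops are on the far edge at (360,330) and (450,310). The cam shaft is at (632,312), the handle at (705,245) and the stop post at (610,385).

```bash
cat >> h.py <<'E'
from scipy.spatial.transform import Rotation as Ro
def yawof(R): return np.degrees(np.arctan2(R[1,1],R[0,1]))
def plan(pos,yaw=None,n=10,nt=None):
    """n equal rows to world pos / tool-y yaw (deg, mod 180), tool axes"""
    s=get_state();R=Ro.from_rotvec(s["tcp_rot"]).as_matrix();p=s["tcp_pos"];y0=yawof(R)
    dy=0 if yaw is None else (yaw-y0+90)%180-90
    nt=nt or max(1,int(np.ceil(abs(dy)/8)))
    print("at",p.round(4),"yaw",round(y0,2),"dyaw",round(dy,2),"tilt",R[:,2].round(4))
    st=(np.array(pos)-p)/n
    for i in range(n):
        print([[float(v) for v in (R.T@st/.04).round(2)],[0,0,float(np.round(-dy/nt/8,2)) if i<nt else 0]])
        if i<nt: R=Ro.from_euler("z",dy/nt,degrees=True).as_matrix()@R
E
python3 - <<'E'
from h import *
f=np.load("top0.npz");im=f["im"];hsv=cv2.cvtColor(im,cv2.COLOR_RGB2HSV)
bl=cv2.inRange(hsv,(98,110,30),(128,255,255));k=np.zeros_like(bl);k[175:262,175:305]=bl[175:262,175:305]
k=cv2.morphologyEx(k,cv2.MORPH_OPEN,np.ones((2,2)))
p=ray("top",cv2.findNonZero(k)[:,0,:],.014)[:,:2]*1000
hull=cv2.convexHull(p.astype(np.float32));r=cv2.minAreaRect(hull);print(r)
b=cv2.boxPoints(r);print(b.round())
# long axis direction, toward +y world
e=[b[1]-b[0],b[2]-b[1]];l=max(e,key=np.linalg.norm);l=l/np.linalg.norm(l);l*=np.sign(l[1]);ex=np.array([l[1],-l[0]])
C=np.array(r[0])
print("yaw bed y",np.degrees(np.arctan2(l[1],l[0])))
for s in (-9,9):
    O=C+s*l;print(s,"O",O,"seat",O+85*l,"axis",O-66*l,"r knob",np.linalg.norm(O-66*l-[560,-50]))
np.savez("bed.npz",C=C,l=l,ex=ex)
plan([.469,.329,.07],25.9)
E
```

```text
((504.03057861328125, 51.81908416748047), (122.92439270019531, 238.52362060546875), 13.338648796081543)
[[417. 154.]
 [472. -78.]
 [591. -50.]
 [536. 182.]]
yaw bed y 103.33864
-9 O [506.10693312  43.06187248] seat [486.49691916 125.76887321] axis [521.33353281 -21.1576786 ] r knob 48.238731206800075
9 O [501.95422411  60.57629585] seat [482.34421015 143.28329659] axis [517.1808238   -3.64325523] r knob 63.10649440046621
at [0.1763 0.4941 0.1926] yaw 70.36 dyaw -44.46 tilt [-6.0e-04 -1.2e-03 -1.0e+00]
[[-0.83, -0.14, 0.31], [0, 0, 0.93]]
[[-0.84, -0.03, 0.31], [0, 0, 0.93]]
[[-0.84, 0.07, 0.31], [0, 0, 0.93]]
[[-0.82, 0.18, 0.31], [0, 0, 0.93]]
[[-0.79, 0.29, 0.31], [0, 0, 0.93]]
[[-0.75, 0.39, 0.31], [0, 0, 0.93]]
[[-0.69, 0.48, 0.31], [0, 0, 0]]
[[-0.69, 0.48, 0.31], [0, 0, 0]]
[[-0.69, 0.48, 0.31], [0, 0, 0]]
[[-0.69, 0.48, 0.31], [0, 0, 0]]
```

Emit:
{"name": "jog_arm", "arguments": {"increments": [[[-0.83, -0.14, 0.31], [0, 0, 0.93], 90], [[-0.84, -0.03, 0.31], [0, 0, 0.93], 90], [[-0.84, 0.07, 0.31], [0, 0, 0.93], 90], [[-0.82, 0.18, 0.31], [0, 0, 0.93], 90], [[-0.79, 0.29, 0.31], [0, 0, 0.93], 90], [[-0.75, 0.39, 0.31], [0, 0, 0.93], 90], [[-0.69, 0.48, 0.31], [0, 0, 0], 90], [[-0.69, 0.48, 0.31], [0, 0, 0], 90], [[-0.69, 0.48, 0.31], [0, 0, 0], 90], [[-0.69, 0.48, 0.31], [0, 0, 0], 90]]}}

```text
clock: 1.1
tcp_pos: [0.4705, 0.3282, 0.0683]
tcp_rot: [-1.671, -2.66, 0.001]
ft_force: [0.3, 0.6, 0.1]
gripper_width: 0.982
gripper_force: 0.0
```

```bash
python3 - <<'E'
from h import *
f=np.load("top0.npz");im=f["im"];d=f["d"];P=cloud("top",d)
cor=np.array([[315,295],[690,213],[735,385],[350,478]])/3.8+[99.6,129.6]
w=ray("top",cor,.014)[:,:2]*1000;print("corners",w.round(1))
r=cv2.minAreaRect(w.astype(np.float32));print(r)
l=(w[0]+w[3]-w[1]-w[2]);l/=np.linalg.norm(l);ex=np.array([l[1],-l[0]])
C=w.mean(0);print("yaw",np.degrees(np.arctan2(l[1],l[0])))
for s in (-9,9):
    O=C+s*l;print(s,"O",O,"seat",O+85*l,"axis",O-66*l,"r",np.linalg.norm(O-66*l-[560.5,-49.9]))
ax=ray("top",np.array([[632,312]])/3.8+[99.6,129.6],.048)[:,:2]*1000;print("shaft px",ax)
fe=ray("top",np.array([[340,318],[366,442]])/3.8+[99.6,129.6],.032)[:,:2]*1000;print("fence inner edge",fe)
plan([.469,.329,.008],25.9,n=4)
E
```

```text
corners [[535.3 208.8]
 [595.8 -48.1]
 [476.4 -78.1]
 [412.3 180.4]]
((505.62359619140625, 66.33580780029297), (126.24121856689453, 266.312744140625), 13.937043190002441)
yaw 103.594858451978
-9 O [507.07020823  56.99657641] seat [487.09054246 139.61505471] axis [522.58383106  -7.15424203] r 57.13874072341006
9 O [502.83922019  74.49225417] seat [482.85955442 157.11073246] axis [518.35284301  10.34143572] r 73.52151671558211
shaft px [[521.02936967  -5.86050129]]
fence inner edge [[517.22693747 188.70716341]
 [435.18599727 168.45992139]]
at [0.4705 0.3282 0.0683] yaw 25.71 dyaw 0.19 tilt [-8.e-04 -3.e-04 -1.e+00]
[[0.01, -0.01, 0.38], [0, 0, -0.02]]
[[0.01, -0.01, 0.38], [0, 0, 0]]
[[0.01, -0.01, 0.38], [0, 0, 0]]
[[0.01, -0.01, 0.38], [0, 0, 0]]
```

The independent measures agree: bed origin (0.507, 0.057), bed x yaw 13.6°, seat (0.487, 0.1395) and cam axis (0.522, -0.0065). Now I'll grasp the block.

Emit:
{"name": "jog_arm", "arguments": {"increments": [[[0, 0, 0.38], [0, 0, 0], 90], [[0, 0, 0.38], [0, 0, 0], 90], [[0, 0, 0.38], [0, 0, 0], 90], [[0, 0, 0.38], [0, 0, 0], 90], [[0, 0, 0], [0, 0, 0], 40], [[0, 0, 0], [0, 0, 0], 40], [[0, 0, 0], [0, 0, 0], 40], [[0, 0, 0], [0, 0, 0], 40], [[0, 0, 0], [0, 0, 0], 40], [[0, 0, 0], [0, 0, 0], 40]], "force": 20}}

```text
clock: 2.1
tcp_pos: [0.4698, 0.3293, 0.0089]
tcp_rot: [1.671, 2.66, 0.001]
ft_force: [-0.8, 0.3, 0.8]
gripper_width: 0.507
gripper_force: 0.0
```

```bash
python3 - <<'E'
from h import *
s=get_state();p=s["tcp_pos"];print(s["gripper_width"],s["gripper_force"])
plan([p[0],p[1],.065],n=2)
print("then from lifted:")
# hover 4mm short of stops (bed -x) and mid gap (2 mm short of fence), bed yaw
ey=np.array([-.235,.972]);ex=np.array([.972,.235])
t=np.array([.487,.1395])-.004*ex-.004*ey;print(t)
plan([t[0],t[1],p[2]],13.6,n=8)
E
```

```text
0.5073634244086241 0.0
at [0.4698 0.3293 0.0089] yaw 25.72 dyaw 0 tilt [ 7.e-04  4.e-04 -1.e+00]
[[0.0, 0.0, -0.7], [0, 0, 0.0]]
[[0.0, 0.0, -0.7], [0, 0, 0]]
then from lifted:
[0.484052 0.134672]
at [0.4698 0.3293 0.0089] yaw 25.72 dyaw -12.12 tilt [ 7.e-04  4.e-04 -1.e+00]
[[-0.57, -0.22, -0.0], [0, 0, 0.76]]
[[-0.59, -0.16, -0.0], [0, 0, 0.76]]
[[-0.6, -0.1, -0.0], [0, 0, 0]]
[[-0.6, -0.1, -0.0], [0, 0, 0]]
[[-0.6, -0.1, -0.0], [0, 0, 0]]
[[-0.6, -0.1, -0.0], [0, 0, 0]]
[[-0.6, -0.1, -0.0], [0, 0, 0]]
[[-0.6, -0.1, -0.0], [0, 0, 0]]
```

```bash
python3 - <<'E'
from h import *
a,_=grab_frame("top");b,_=grab_frame("side");s=get_state();print(s["gripper_width"],s["gripper_force"])
A=cv2.resize(a[170:290,60:220,::-1],(640,480));B=cv2.resize(b[120:240,160:320,::-1],(640,480))
cv2.imwrite("pics/g1.png",cv2.resize(np.hstack([A,B]),(800,300)))
E
```

```text
0.44846248522115656 0.0
```

View pics/g1.png

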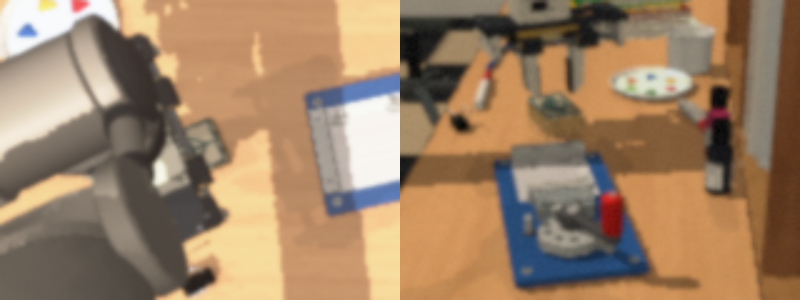

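```bash
python3 - <<'E'
from h import *
def proj(n,p):
    c=calibration(n);q=(np.array(p)-c["T"][:3,3])@c["T"][:3,:3];return c["fx"]*q[0]/-q[2]+c["cx"],c["fy"]*-q[1]/-q[2]+c["cy"]
s=get_state();p=s["tcp_pos"];print(p,s["gripper_width"],s["gripper_force"],s["ft_force"])
for q in (p,[.469,.329,.028],[.469,.329,0]):
    u,v=proj("side",q);print("side",u,v,"in pic",400+(u-160)*2.5,(v-120)*2.5)
b,d=grab_frame("side");P=cloud("side",d)
# finger candidates around their pixels
for u,v in ((212,150),(227,150),(222,164)): print(u,v,P[v,u].round(3))
cv2.imwrite("pics/g2.png",cv2.resize(b[110:185,180:280,::-1],(800,600),interpolation=cv2.INTER_CUBIC))
E
```

```text
[0.46970044 0.32929602 0.00865808] 0.44846248522115656 0.0 [-0.30259551 -0.24482368  0.45843762]
side 221.62700520955903 167.159258045052 in pic 554.0675130238976 117.89814511263003
side 221.21235970377694 161.8215886925675 in pic 553.0308992594423 104.55397173141876
side 221.49898034524114 169.56836017882512 in pic 553.7474508631028 123.92090044706279
212 150 [0.443 0.306 0.078]
227 150 [0.488 0.341 0.066]
222 164 [0.474 0.308 0.028]
```

View pics/g2.png

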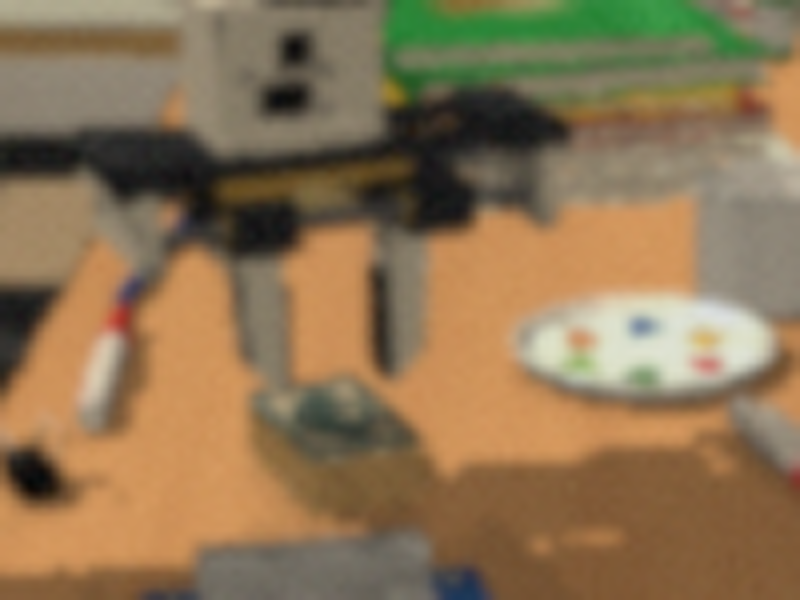

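The fingers are closed above the block: tips are near (265,375) and (395,370) in the crop, with the block top at (335,415). I'll measure the real tip height.

```bash
python3 - <<'E'
from h import *
b,d=grab_frame("side");P=cloud("side",d)
for u in (212,213,214,229,230,231):
    print(u,[(v,*P[v,u].round(3)) for v in range(146,160,2)])
a,d=grab_frame("top");P=cloud("top",d)
q=P[205:270,110:165].reshape(-1,3);print(np.histogram(q[:,2],bins=[-.01,.01,.02,.024,.028,.032,.04,.06,.08,.1,.12,.15,.2,.3,.5]))
s=get_state();print(s["joint_positions"])
E
```

```text
212 [(146, np.float64(0.444), np.float64(0.307), np.float64(0.091)), (148, np.float64(0.444), np.float64(0.305), np.float64(0.085)), (150, np.float64(0.444), np.float64(0.302), np.float64(0.079)), (152, np.float64(0.443), np.float64(0.304), np.float64(0.071)), (154, np.float64(0.443), np.float64(0.306), np.float64(0.064)), (156, np.float64(0.442), np.float64(0.305), np.float64(0.057)), (158, np.float64(0.424), np.float64(0.435), np.float64(0.001))]
213 [(146, np.float64(0.447), np.float64(0.307), np.float64(0.091)), (148, np.float64(0.447), np.float64(0.308), np.float64(0.084)), (150, np.float64(0.446), np.float64(0.309), np.float64(0.076)), (152, np.float64(0.446), np.float64(0.309), np.float64(0.07)), (154, np.float64(0.446), np.float64(0.305), np.float64(0.064)), (156, np.float64(0.446), np.float64(0.304), np.float64(0.058)), (158, np.float64(0.428), np.float64(0.434), np.float64(0.001))]
214 [(146, np.float64(0.45), np.float64(0.305), np.float64(0.091)), (148, np.float64(0.45), np.float64(0.308), np.float64(0.084)), (150, np.float64(0.45), np.float64(0.307), np.float64(0.077)), (
[... 1235 characters left out ...]
float64(0.503), np.float64(0.332), np.float64(0.076)), (150, np.float64(0.502), np.float64(0.34), np.float64(0.066)), (152, np.float64(0.502), np.float64(0.334), np.float64(0.061)), (154, np.float64(0.502), np.float64(0.331), np.float64(0.055)), (156, np.float64(0.492), np.float64(0.46), np.float64(0.0)), (158, np.float64(0.493), np.float64(0.438), np.float64(0.001))]
(array([1428,   18,   18,  140,   45,    0,    2,    3,    0,   17,  463,
        232,  252,  942]), array([-0.01 ,  0.01 ,  0.02 ,  0.024,  0.028,  0.032,  0.04 ,  0.06 ,
        0.08 ,  0.1  ,  0.12 ,  0.15 ,  0.2  ,  0.3  ,  0.5  ]))
[4.77814693e-01 6.31663259e-01 1.60612842e+00 9.12835608e-05
 9.03703384e-01 2.88322962e-02]
```

Cameras put the fingertips about 37 mm above the reported TCP height; laterally they agree. I'll trust the cameras and the force sensor, open, and go down in stages.

Emit:
{"name": "jog_arm", "arguments": {"increments": [[[0, 0, 0], [0, 0, 0], 80], [[0, 0, 0], [0, 0, 0], 80], [[0, 0, 0], [0, 0, 0], 80], [[0, 0, 0], [0, 0, 0], 80], [[0, 0, 0.1], [0, 0, 0], 80], [[0, 0, 0.1], [0, 0, 0], 80], [[0, 0, 0.1], [0, 0, 0], 80], [[0, 0, 0.1], [0, 0, 0], 80], [[0, 0, 0.1], [0, 0, 0], 80], [[0, 0, 0], [0, 0, 0], 80]]}}

```text
clock: 3.35
tcp_pos: [0.4692, 0.329, -0.0123]
tcp_rot: [-1.671, -2.66, 0.002]
ft_force: [1.0, 0.1, -0.0]
gripper_width: 0.875
gripper_force: 0.0
```

```bash
cat > tip.py <<'E'
from h import *
b,d=grab_frame("side");P=cloud("side",d);s=get_state()
R=Ro.from_rotvec(s["tcp_rot"]).as_matrix();q=(P.reshape(-1,3)-s["tcp_pos"])
l=q@R; # tool frame
m=(abs(l[:,0])<.02)&(abs(l[:,1])<.075)&(P.reshape(-1,3)[:,2]>.034)&(l[:,2]>-.08)
for sg in (-1,1):
    k=l[m&(np.sign(l[:,1])==sg)]
    if len(k): lo=k[k[:,2]>np.percentile(k[:,2],80)];print(sg,"tip z world",round(s["tcp_pos"][2]-np.percentile(k[:,2],98),4),"tool x,y",lo[:,:2].mean(0).round(4),len(k))
print(s["tcp_pos"].round(4),s["gripper_width"],s["ft_force"].round(2),s["clock"])
E
python3 tip.py
```

```text
-1 tip z world 0.0362 tool x,y [-0.0075 -0.0513] 66
1 tip z world 0.0341 tool x,y [-0.0088  0.0471] 67
[ 0.4694  0.3291 -0.0119] 0.8733322346178171 [ 0.48 -1.43  0.2 ] 3.4
```

The reported TCP is below the desk with no contact force, which confirms the bias. I'll lower another 16 mm and grip.

Emit:
{"name": "jog_arm", "arguments": {"increments": [[[0, 0, 0.1], [0, 0, 0], 80], [[0, 0, 0.1], [0, 0, 0], 80], [[0, 0, 0.1], [0, 0, 0], 80], [[0, 0, 0.1], [0, 0, 0], 80], [[0, 0, 0], [0, 0, 0], 40], [[0, 0, 0], [0, 0, 0], 40], [[0, 0, 0], [0, 0, 0], 40], [[0, 0, 0], [0, 0, 0], 40], [[0, 0, 0], [0, 0, 0], 40], [[0, 0, 0], [0, 0, 0], 40]], "force": 20}}

```text
clock: 4.4
tcp_pos: [0.4697, 0.3293, -0.0274]
tcp_rot: [1.671, 2.66, 0.001]
ft_force: [0.6, -0.0, 0.6]
gripper_width: 0.545
gripper_force: 20.0
```

```bash
sed -i 's/>.034)/>.006)/; s/abs(l\[:,1\])<.075/abs(l[:,1])<.06)\&(abs(l[:,1])>.027/' tip.py; python3 tip.py; python3 - <<'E'
from h import *
p=get_state()["tcp_pos"]
ey=np.array([-.235,.972]);ex=np.array([.972,.235])
t=np.array([.487,.1395])-.004*ex-.004*ey;print(t)
plan([t[0],t[1],p[2]],13.6,n=8)
E
```

```text
-1 tip z world 0.0116 tool x,y [-0.0092 -0.0334] 67
1 tip z world 0.0198 tool x,y [-0.011   0.0346] 48
[ 0.4698  0.3293 -0.0274] 0.5426162079838396 [ 0.38 -0.35  1.08] 4.45
[0.484052 0.134672]
at [ 0.4698  0.3293 -0.0274] yaw 25.72 dyaw -12.12 tilt [ 4.e-04  3.e-04 -1.e+00]
[[-0.57, -0.22, -0.0], [0, 0, 0.76]]
[[-0.59, -0.16, -0.0], [0, 0, 0.76]]
[[-0.6, -0.1, -0.0], [0, 0, 0]]
[[-0.6, -0.1, -0.0], [0, 0, 0]]
[[-0.6, -0.1, -0.0], [0, 0, 0]]
[[-0.6, -0.1, -0.0], [0, 0, 0]]
[[-0.6, -0.1, -0.0], [0, 0, 0]]
[[-0.6, -0.1, -0.0], [0, 0, 0]]
```

Gripped at 50 mm opening. Lift 56 mm and carry over.

Emit:
{"name": "jog_arm", "arguments": {"increments": [[[0, 0, -0.7], [0, 0, 0], 40], [[0, 0, -0.7], [0, 0, 0], 40], [[-0.57, -0.22, 0], [0, 0, 0.76], 40], [[-0.59, -0.16, 0], [0, 0, 0.76], 40], [[-0.6, -0.1, 0], [0, 0, 0], 40], [[-0.6, -0.1, 0], [0, 0, 0], 40], [[-0.6, -0.1, 0], [0, 0, 0], 40], [[-0.6, -0.1, 0], [0, 0, 0], 40], [[-0.6, -0.1, 0], [0, 0, 0], 40], [[-0.6, -0.1, 0], [0, 0, 0], 40]], "force": 25}}

```text
clock: 5.45
tcp_pos: [0.4837, 0.1339, 0.0284]
tcp_rot: [-1.944, -2.468, 0.0]
ft_force: [0.2, 0.2, -1.0]
gripper_width: 0.543
gripper_force: 25.0
```

```bash
python3 - <<'E'
from h import *
a,d=grab_frame("top");P=cloud("top",d);b,e=grab_frame("side");Q=cloud("side",e);s=get_state()
print(s["tcp_pos"].round(4),yawof(Ro.from_rotvec(s["tcp_rot"]).as_matrix()),s["gripper_width"],s["gripper_force"],s["ft_force"])
q=P[180:270,170:260].reshape(-1,3);print(np.histogram(q[:,2],bins=[-.01,.02,.05,.06,.075,.08,.085,.09,.095,.1,.12]))
A=cv2.resize(a[170:270,170:290,::-1],(400,300));B=cv2.resize(b[150:240,180:270,::-1],(400,300))
cv2.imwrite("pics/h1.png",np.hstack([A,B]))
E
```

```text
[0.484  0.1326 0.0283] 13.401856479973969 0.5453834208784968 24.999446868896484 [-0.54651784  0.94660705 -1.85811989]
(array([2171,  480,    0,    0,    0,    0,    0,    0,    0,    0]), array([-0.01 ,  0.02 ,  0.05 ,  0.06 ,  0.075,  0.08 ,  0.085,  0.09 ,
        0.095,  0.1  ,  0.12 ]))
```

View pics/h1.png

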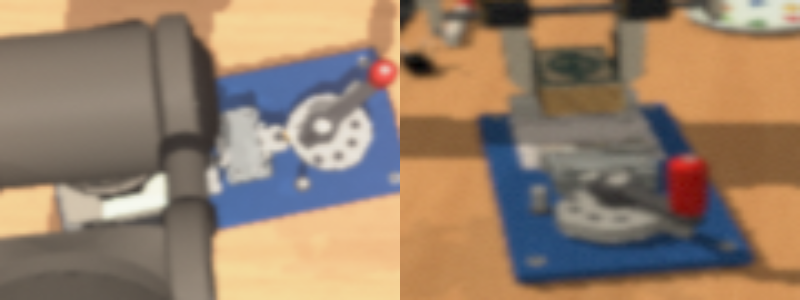

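The top view shows the arm over the bed. The side view shows the block upright in the fingers, with its face at crop (575,65), above the bed between fence and jaw. I'll measure the block in bed coordinates from the side depth.

```bash
cat > bedc.py <<'E'
from h import *
O=np.array([.507,.057]);ey=np.array([-.235,.972]);ex=np.array([.972,.235])
def bc(P): q=P[...,:2]-O; return np.stack([q@ex,q@ey,P[...,2]],-1)
E
python3 - <<'E'
from bedc import *
b,e=grab_frame("side");B=bc(cloud("side",e));hsv=cv2.cvtColor(b,cv2.COLOR_RGB2HSV)
print("tcp bed",bc(get_state()["tcp_pos"]).round(4))
u0=180+175*90/400
for v in (158,163,168,172,175,178,181,184): # down the middle of the block
    print(v,B[v,219].round(4),B[v,222].round(4))
print("row 176");print([(u,*B[176,u].round(3)) for u in range(204,236,2)])
E
```

```text
tcp bed [-0.0043  0.0801  0.0284]
158 [0.0334 0.3826 0.0004] [0.0441 0.3802 0.0005]
163 [ 2.690e-02  3.348e-01 -1.000e-04] [0.037  0.331  0.0006]
168 [-0.0036  0.0881  0.0831] [0.0044 0.0845 0.0839]
172 [-0.0076  0.058   0.0839] [0.0003 0.0556 0.0842]
175 [-0.0101  0.0402  0.0828] [-0.0019  0.0412  0.0816]
178 [-0.0107  0.038   0.075 ] [-0.0026  0.0384  0.0741]
181 [-0.0106  0.0415  0.0646] [-0.0028  0.0391  0.065 ]
184 [-0.0007  0.1279  0.0153] [0.0079 0.1248 0.0159]
row 176
[(204, np.float64(-0.036), np.float64(0.23), np.float64(0.001)), (206, np.float64(-0.03), np.float64(0.231), np.float64(-0.0)), (208, np.float64(-0.037), np.float64(0.068), np.float64(0.07)), (210, np.float64(-0.032), np.float64(0.069), np.float64(0.07)), (212, np.float64(-0.029), np.float64(0.043), np.float64(0.081)), (214, np.float64(-0.023), np.float64(0.041), np.float64(0.081)), (216, np.float64(-0.018), np.float64(0.041), np.float64(0.08)), (218, np.float64(-0.013), np.float64(0.043), np.float64(0.079)), (220, np.float64(-0.008), np.float64(0.039), np.float64(0.08)), (222, np.float64(-0.002), np.float64(0.039), np.float64(0.079)), (224, np.float64(0.003), np.float64(0.04), np.float64(0.079)), (226, np.float64(0.009), np.float64(0.041), np.float64(0.078)), (228, np.float64(0.014), np.float64(0.038), np.float64(0.079)), (230, np.float64(0.02), np.float64(0.042), np.float64(0.076)), (232, np.float64(0.04), np.float64(0.136), np.float64(0.034)), (234, np.float64(0.059), np.float64(0.21), np.float64(0.001))]
```

Emit:
{"name": "jog_arm", "arguments": {"increments": [[[0, 0, 0.2], [0, 0, 0], 40], [[0, 0, 0.2], [0, 0, 0], 40], [[0, 0, 0.2], [0, 0, 0], 40], [[0, 0, 0.2], [0, 0, 0], 40], [[0, 0, 0.05], [0, 0, 0], 40], [[0, 0, 0.05], [0, 0, 0], 40], [[0, 0, 0.05], [0, 0, 0], 40], [[0, 0, 0.05], [0, 0, 0], 40], [[0, 0, 0.02], [0, 0, 0], 40], [[0, 0, 0], [0, 0, 0], 40]]}}

```text
clock: 6.6
tcp_pos: [0.484, 0.1349, -0.0124]
tcp_rot: [1.944, 2.468, 0.0]
ft_force: [-0.3, -0.8, -1.7]
gripper_width: 0.541
gripper_force: 25.0
```

Emit:
{"name": "jog_arm", "arguments": {"increments": [[[0, 0, 0.02], [0, 0, 0], 40], [[0, 0, 0.02], [0, 0, 0], 40], [[0.02, 0, 0], [0, 0, 0], 40], [[0.02, 0, 0], [0, 0, 0], 40], [[0.02, 0, 0], [0, 0, 0], 40], [[0.02, 0, 0], [0, 0, 0], 40], [[0, 0.02, 0], [0, 0, 0], 40], [[0, 0.02, 0], [0, 0, 0], 40], [[0, 0.02, 0], [0, 0, 0], 40], [[0, 0, 0], [0, 0, 0], 40]]}}

```text
clock: 7.6
tcp_pos: [0.4841, 0.1379, -0.0134]
tcp_rot: [-1.942, -2.467, 0.004]
ft_force: [-6.0, -5.4, 12.7]
gripper_width: 0.543
gripper_force: 25.0
```

Emit:
{"name": "jog_arm", "arguments": {"increments": [[[0, 0, -0.01], [0, 0, 0], 40], [[0, 0, -0.01], [0, 0, 0], 40], [[0, 0.02, 0], [0, 0, 0], 40], [[0, 0.02, 0], [0, 0, 0], 40], [[0, 0.02, 0], [0, 0, 0], 40], [[0, 0, 0], [0, 0, 0], 40], [[0, 0, 0], [0, 0, 0], 40], [[0, 0, 0], [0, 0, 0], 40], [[0, 0, 0], [0, 0, 0], 40], [[0, 0, 0], [0, 0, 0], 40]]}}

```text
clock: 8.6
tcp_pos: [0.4864, 0.1389, -0.0133]
tcp_rot: [-1.942, -2.467, 0.003]
ft_force: [-5.7, -1.6, 4.0]
gripper_width: 0.542
gripper_force: 25.0
```

```bash
python3 - <<'E'
from bedc import *
s=get_state();f=s["ft_force"];print("F bed",f[:2]@ex,f[:2]@ey,f[2],"tcp",bc(s["tcp_pos"]).round(4),s["wrist_torque"].round(2))
E
```

```text
F bed -5.917496010220896 -0.2383510936276765 3.9806452738137037 tcp [-0.0008  0.0845 -0.0133] [-0.33  0.86 -0.09]
```

Emit:
{"name": "jog_arm", "arguments": {"increments": [[[0, 0.02, 0], [0, 0, 0], 40], [[0, 0.02, 0], [0, 0, 0], 40], [[0.02, 0, 0], [0, 0, 0], 40], [[0.02, 0, 0], [0, 0, 0], 40], [[0, 0, 0], [0, 0, 0], 40], [[0, 0, 0], [0, 0, 0], 40], [[0, 0, 0], [0, 0, 0], 40], [[0, 0, 0], [0, 0, 0], 40], [[0, 0, 0], [0, 0, 0], 40], [[0, 0, 0], [0, 0, 0], 40]]}}

```text
clock: 9.6
tcp_pos: [0.4864, 0.139, -0.0133]
tcp_rot: [-1.942, -2.466, 0.009]
ft_force: [-8.2, -12.8, 9.8]
gripper_width: 0.544
gripper_force: 25.0
```

```bash
python3 - <<'E'
from bedc import *
s=get_state();f=s["ft_force"];print("F bed",f[:2]@ex,f[:2]@ey,f[2],"tcp",bc(s["tcp_pos"]).round(4),s["wrist_torque"].round(2))
E
```

```text
F bed -11.033745249677743 -10.544622678073036 9.81850097713638 tcp [-0.0008  0.0846 -0.0133] [-2.02  1.42 -0.21]
```

Position held while the forces rose to 11 N in x and 10.5 N in y, so the block is against both the stops and the fence. Release and lift.

Emit:
{"name": "jog_arm", "arguments": {"increments": [[[0, 0, 0], [0, 0, 0], 64], [[0, 0, 0], [0, 0, 0], 64], [[0, 0, 0], [0, 0, 0], 64], [[0, 0, 0], [0, 0, 0], 64], [[0, 0, -0.65], [0, 0, 0], 64], [[0, 0, -0.7], [0, 0, 0], 64], [[0, 0, -0.8], [0, 0, 0], 64], [[-0.8, 0.1, 0], [0, 0, 0], 64], [[-0.9, 0.1, 0], [0, 0, 0], 64], [[-0.9, 0.1, 0], [0, 0, 0], 64]]}}

```text
clock: 10.6
tcp_pos: [0.5257, 0.0421, 0.0733]
tcp_rot: [1.941, 2.469, 0.001]
ft_force: [1.1, -0.3, -0.5]
gripper_width: 0.697
gripper_force: 0.0
```

```bash
python3 - <<'E'
from bedc import *
a,d=grab_frame("top");b,e=grab_frame("side");Q=bc(cloud("side",e))
hsv=cv2.cvtColor(b,cv2.COLOR_RGB2HSV)
rd=cv2.inRange(hsv,(0,150,90),(8,255,255))|cv2.inRange(hsv,(172,150,90),(180,255,255));x=cv2.boundingRect(rd[185:230,225:270]);print("side knob",ray("side",(225+x[0]+x[2]/2-.5,185+x[1]+x[3]/2-.5),.069))
m=(Q[...,2]>.036)&(Q[...,2]<.047)&(Q[...,1]>.03)&(Q[...,1]<.13)&(abs(Q[...,0])<.04)
q=Q[m];print("block top",q.min(0).round(4),q.max(0).round(4),np.percentile(q,[2,98],axis=0).round(4).tolist(),len(q))
A=cv2.resize(a[170:270,170:300,::-1],(400,300));B=cv2.resize(b[150:240,180:270,::-1],(400,300))
cv2.imwrite("pics/i1.png",np.hstack([A,B]))
plan([.5605,-.0499,.075],None,n=4)
E
```

```text
side knob [[ 0.56139372 -0.04990801  0.069     ]]
block top [-0.0253  0.0437  0.0362] [0.0234 0.1247 0.0438] [[-0.0247, 0.0449, 0.0366], [0.0229, 0.1229, 0.0434]] 238
at [0.5269 0.0394 0.073 ] yaw 13.36 dyaw 0 tilt [ 2.1e-03 -9.0e-04 -1.0e+00]
[[-0.59, 0.08, -0.01], [0, 0, 0.0]]
[[-0.59, 0.08, -0.01], [0, 0, 0]]
[[-0.59, 0.08, -0.01], [0, 0, 0]]
[[-0.59, 0.08, -0.01], [0, 0, 0]]
```

View pics/i1.png

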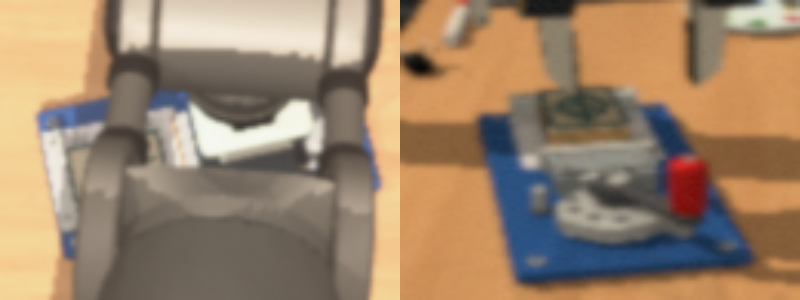

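The block sits at bed x -25..23 and y 44.5..123.5 mm, lino face up at crop (580,105), so it is seated. The handle at (687,187) hasn't moved. Now the handle.

Emit:
{"name": "jog_arm", "arguments": {"increments": [[[-0.59, 0.08, 0], [0, 0, 0], 64], [[-0.59, 0.08, 0], [0, 0, 0], 64], [[-0.59, 0.08, 0], [0, 0, 0], 64], [[-0.59, 0.1, 0], [0, 0, 0], 64], [[0, 0, 0.3], [0, 0, 0], 64], [[0, 0, 0.35], [0, 0, 0], 64], [[0, 0, 0.35], [0, 0, 0], 64], [[0, 0, 0.35], [0, 0, 0], 64], [[0, 0, 0], [0, 0, 0], 10], [[0, 0, 0], [0, 0, 0], 10]], "force": 25}}

```text
clock: 11.7
tcp_pos: [0.5599, -0.0447, 0.0185]
tcp_rot: [-1.942, -2.468, 0.0]
ft_force: [0.5, -0.1, 0.0]
gripper_width: 0.567
gripper_force: 0.0
```

Emit:
{"name": "jog_arm", "arguments": {"increments": [[[0, 0, 0], [0, 0, 0], 10], [[0, 0, 0], [0, 0, 0], 10], [[0, 0, 0], [0, 0, 0], 10], [[0, 0, 0], [0, 0, 0], 10], [[0, 0, 0], [0, 0, 0], 10], [[0, 0, 0], [0, 0, 0], 10], [[0, 0, 0], [0, 0, 0], 10], [[0, 0, 0], [0, 0, 0], 10], [[0, 0, 0], [0, 0, 0], 10], [[0, 0, 0], [0, 0, 0], 10]]}}

```text
clock: 12.7
tcp_pos: [0.5607, -0.0459, 0.019]
tcp_rot: [1.943, 2.468, 0.001]
ft_force: [0.0, -0.1, 3.4]
gripper_width: 0.229
gripper_force: 25.0
```

```bash
cat > crank.py <<'E'
import sys
from bedc import *
A=np.array([.522,-.0065]) # cam axis
s=get_state();p=s["tcp_pos"];f=s["ft_force"]
v=p[:2]-A;r=np.linalg.norm(v);th=np.arctan2(v[1],v[0]);er=v/r;et=np.array([np.sin(th),-np.cos(th)])
print("clk",s["clock"],"th",round(th,3),"r",round(r*1000,2),"Frad",round(f[:2]@er,1),"Ftan(cw)",round(f[:2]@et,1),"Fz",round(f[2],1),"w",round(s["gripper_width"]*91.8,1),s["gripper_force"],"z",p[2].round(4))
R=Ro.from_rotvec(s["tcp_rot"]).as_matrix()
dth=float(sys.argv[1]);n=int(sys.argv[2]);r1=float(sys.argv[3])/1000 if len(sys.argv)>3 else r
c=p.copy()
for i in range(n):
    a=th-dth*(i+1)/n;rr=r+(r1-r)*min(1,(i+1)/n)
    q=np.array([A[0]+rr*np.cos(a),A[1]+rr*np.sin(a),p[2]]);print((R.T@(q-c)/.04).round(2)[:2].tolist());c=q
E
python3 crank.py .3 9
```

```text
clk 12.7 th -0.794 r 55.25 Frad 0.1 Ftan(cw) 0.0 Fz 3.4 w 21.1 25.00052511692047 z 0.019
[-0.02, -0.04]
[-0.02, -0.04]
[-0.02, -0.04]
[-0.02, -0.04]
[-0.02, -0.04]
[-0.02, -0.04]
[-0.01, -0.04]
[-0.01, -0.04]
[-0.01, -0.04]
```

```bash
sed -i 's/^A=.*/A=np.array([.5208,-.0011])/' crank.py; python3 crank.py .3 5 60
```

```text
clk 12.7 th -0.843 r 60.02 Frad 0.1 Ftan(cw) 0.0 Fz 3.4 w 21.1 25.00052511692047 z 0.019
[-0.04, -0.08]
[-0.04, -0.08]
[-0.03, -0.08]
[-0.02, -0.09]
[-0.02, -0.09]
```

Emit:
{"name": "jog_arm", "arguments": {"increments": [[[-0.04, -0.08, 0], [0, 0, 0], 10], [[-0.04, -0.08, 0], [0, 0, 0], 10], [[-0.03, -0.08, 0], [0, 0, 0], 10], [[-0.02, -0.09, 0], [0, 0, 0], 10], [[-0.02, -0.09, 0], [0, 0, 0], 10], [[0, 0, 0], [0, 0, 0], 10], [[0, 0, 0], [0, 0, 0], 10], [[0, 0, 0], [0, 0, 0], 10], [[0, 0, 0], [0, 0, 0], 10], [[0, 0, 0], [0, 0, 0], 10]]}}

```text
clock: 13.7
tcp_pos: [0.5456, -0.0562, 0.019]
tcp_rot: [1.943, 2.468, -0.001]
ft_force: [1.6, -2.9, 5.9]
gripper_width: 0.233
gripper_force: 25.0
```

```bash
python3 crank.py .3 5
```

```text
clk 13.7 th -1.148 r 60.39 Frad 3.3 Ftan(cw) -0.2 Fz 5.9 w 21.4 25.00066637992859 z 0.019
[-0.01, -0.09]
[-0.01, -0.09]
[-0.0, -0.09]
[0.0, -0.09]
[0.01, -0.09]
```

```bash
python3 crank.py .6 8 60.7
```

```text
clk 13.7 th -1.148 r 60.39 Frad 3.3 Ftan(cw) -0.2 Fz 5.9 w 21.4 25.00066637992859 z 0.019
[-0.02, -0.11]
[-0.01, -0.11]
[-0.0, -0.11]
[0.01, -0.11]
[0.02, -0.11]
[0.02, -0.11]
[0.03, -0.11]
[0.04, -0.11]
```

Emit:
{"name": "jog_arm", "arguments": {"increments": [[[-0.02, -0.11, 0], [0, 0, 0], 10], [[-0.01, -0.11, 0], [0, 0, 0], 10], [[0, -0.11, 0], [0, 0, 0], 10], [[0.01, -0.11, 0], [0, 0, 0], 10], [[0.02, -0.11, 0], [0, 0, 0], 10], [[0.02, -0.11, 0], [0, 0, 0], 10], [[0.03, -0.11, 0], [0, 0, 0], 10], [[0.04, -0.11, 0], [0, 0, 0], 10], [[0, 0, 0], [0, 0, 0], 10], [[0, 0, 0], [0, 0, 0], 10]], "force": 30}}

```text
clock: 14.7
tcp_pos: [0.511, -0.0614, 0.0191]
tcp_rot: [1.942, 2.467, -0.0]
ft_force: [3.9, -4.5, 4.4]
gripper_width: 0.232
gripper_force: 30.0
```

```bash
python3 crank.py .6 8
```

```text
clk 14.7 th -1.732 r 61.11 Frad 3.9 Ftan(cw) -4.5 Fz 4.4 w 21.3 30.00026822090149 z 0.0191
[0.05, -0.1]
[0.06, -0.1]
[0.06, -0.1]
[0.07, -0.09]
[0.08, -0.08]
[0.08, -0.08]
[0.09, -0.07]
[0.09, -0.07]
```

The cam is climbing at -4.5 N tangential. Continuing.

Emit:
{"name": "jog_arm", "arguments": {"increments": [[[0.05, -0.11, 0], [0, 0, 0], 10], [[0.06, -0.1, 0], [0, 0, 0], 10], [[0.06, -0.1, 0], [0, 0, 0], 10], [[0.07, -0.09, 0], [0, 0, 0], 10], [[0.08, -0.08, 0], [0, 0, 0], 10], [[0.08, -0.08, 0], [0, 0, 0], 10], [[0.09, -0.07, 0], [0, 0, 0], 10], [[0.09, -0.07, 0], [0, 0, 0], 10], [[0, 0, 0], [0, 0, 0], 10], [[0, 0, 0], [0, 0, 0], 10]]}}

```text
clock: 15.7
tcp_pos: [0.4786, -0.0458, 0.0191]
tcp_rot: [1.941, 2.466, -0.001]
ft_force: [4.1, -8.0, 3.6]
gripper_width: 0.232
gripper_force: 30.0
```

```bash
python3 crank.py .4 5
```

```text
clk 15.7 th -2.327 r 61.51 Frad 3.0 Ftan(cw) -8.5 Fz 3.6 w 21.3 30.00170588493347 z 0.0191
[0.11, -0.06]
[0.11, -0.05]
[0.11, -0.05]
[0.12, -0.04]
[0.12, -0.03]
```

Emit:
{"name": "jog_arm", "arguments": {"increments": [[[0.11, -0.06, 0], [0, 0, 0], 10], [[0.11, -0.06, 0], [0, 0, 0], 10], [[0.11, -0.05, 0], [0, 0, 0], 10], [[0.12, -0.04, 0], [0, 0, 0], 10], [[0.12, -0.03, 0], [0, 0, 0], 10], [[0, 0, 0], [0, 0, 0], 10], [[0, 0, 0], [0, 0, 0], 10], [[0, 0, 0], [0, 0, 0], 10], [[0, 0, 0], [0, 0, 0], 10], [[0, 0, 0], [0, 0, 0], 10]]}}

```text
clock: 16.7
tcp_pos: [0.4644, -0.0257, 0.019]
tcp_rot: [1.941, 2.466, 0.0]
ft_force: [4.8, -6.2, 1.4]
gripper_width: 0.237
gripper_force: 30.0
```

```bash
python3 crank.py .15 3
```

```text
clk 16.7 th -2.731 r 61.56 Frad -1.9 Ftan(cw) -7.6 Fz 1.4 w 21.7 30.003325045108795 z 0.019
[0.08, -0.01]
[0.08, -0.01]
[0.08, -0.0]
```

Emit:
{"name": "jog_arm", "arguments": {"increments": [[[0.08, -0.02, 0], [0, 0, 0], 10], [[0.08, -0.01, 0], [0, 0, 0], 10], [[0.08, 0, 0], [0, 0, 0], 10], [[0, 0, 0], [0, 0, 0], 10], [[0, 0, 0], [0, 0, 0], 10], [[0, 0, 0], [0, 0, 0], 10], [[0, 0, 0], [0, 0, 0], 10], [[0, 0, 0], [0, 0, 0], 10], [[0, 0, 0], [0, 0, 0], 10], [[0, 0, 0], [0, 0, 0], 10]]}}

```text
clock: 17.7
tcp_pos: [0.4615, -0.0174, 0.0191]
tcp_rot: [1.94, 2.465, 0.0]
ft_force: [5.0, -10.8, 0.7]
gripper_width: 0.228
gripper_force: 30.0
```

```bash
python3 crank.py .15 3
```

```text
clk 17.7 th -2.873 r 61.47 Frad -2.0 Ftan(cw) -11.7 Fz 0.7 w 21.0 30.000075101852417 z 0.0191
[0.08, -0.0]
[0.08, 0.0]
[0.08, 0.01]
```

Emit:
{"name": "jog_arm", "arguments": {"increments": [[[0.06, 0, 0], [0, 0, 0], 10], [[0.06, 0, 0], [0, 0, 0], 10], [[0.06, 0, 0], [0, 0, 0], 10], [[0, 0, 0], [0, 0, 0], 10], [[0, 0, 0], [0, 0, 0], 10], [[0, 0, 0], [0, 0, 0], 10], [[0, 0, 0], [0, 0, 0], 10], [[0, 0, 0], [0, 0, 0], 10], [[0, 0, 0], [0, 0, 0], 10], [[0, 0, 0], [0, 0, 0], 10]]}}

```text
clock: 18.7
tcp_pos: [0.4598, -0.0082, 0.019]
tcp_rot: [1.942, 2.466, 0.004]
ft_force: [7.7, 1.4, 0.9]
gripper_width: 0.228
gripper_force: 30.0
```

```bash
python3 crank.py .12 3
```

```text
clk 18.7 th -3.026 r 61.38 Frad -7.8 Ftan(cw) 0.5 Fz 0.9 w 20.9 30.002087652683258 z 0.019
[0.06, 0.01]
[0.06, 0.01]
[0.06, 0.01]
```

The force dropped from -11.7 N to +0.5 N, so the roller has passed the edge. A bit further, easing the radial force.

Emit:
{"name": "jog_arm", "arguments": {"increments": [[[0.06, 0.02, 0], [0, 0, 0], 10], [[0.06, 0.02, 0], [0, 0, 0], 10], [[0.06, 0.02, 0], [0, 0, 0], 10], [[0, 0, 0], [0, 0, 0], 10], [[0, 0, 0], [0, 0, 0], 10], [[0, 0, 0], [0, 0, 0], 10], [[0, 0, 0], [0, 0, 0], 10], [[0, 0, 0], [0, 0, 0], 10], [[0, 0, 0], [0, 0, 0], 10], [[0, 0, 0], [0, 0, 0], 10]]}}

```text
clock: 19.7
tcp_pos: [0.4595, -0.0005, 0.019]
tcp_rot: [1.943, 2.467, 0.003]
ft_force: [4.8, 2.4, 4.1]
gripper_width: 0.231
gripper_force: 30.0
```

```bash
python3 crank.py .06 2
```

```text
clk 19.7 th 3.132 r 61.27 Frad -4.7 Ftan(cw) 2.4 Fz 4.1 w 21.2 30.00459909439087 z 0.019
[0.04, 0.01]
[0.04, 0.01]
```

Now it is pulled ahead with +2.4 N, so the roller is in the flat. One small step, then release.

Emit:
{"name": "jog_arm", "arguments": {"increments": [[[0.06, 0.02, 0], [0, 0, 0], 10], [[0.06, 0.02, 0], [0, 0, 0], 10], [[0, 0, 0], [0, 0, 0], 10], [[0, 0, 0], [0, 0, 0], 10], [[0, 0, 0], [0, 0, 0], 10], [[0, 0, 0], [0, 0, 0], 10], [[0, 0, 0], [0, 0, 0], 10], [[0, 0, 0], [0, 0, 0], 10], [[0, 0, 0], [0, 0, 0], 10], [[0, 0, 0], [0, 0, 0], 10]]}}

```text
clock: 20.7
tcp_pos: [0.4598, 0.004, 0.019]
tcp_rot: [1.943, 2.467, 0.001]
ft_force: [4.9, -1.2, 4.8]
gripper_width: 0.233
gripper_force: 30.0
```

```bash
python3 crank.py .06 2
```

```text
clk 20.7 th 3.059 r 61.19 Frad -5.0 Ftan(cw) -0.8 Fz 4.8 w 21.3 30.004075169563293 z 0.019
[0.04, 0.02]
[0.04, 0.02]
```

Tangential force is near zero, meaning mid-flat. Open and rise.

Emit:
{"name": "jog_arm", "arguments": {"increments": [[[0, 0, 0], [0, 0, 0], 64], [[0, 0, 0], [0, 0, 0], 64], [[0, 0, 0], [0, 0, 0], 64], [[0, 0, 0], [0, 0, 0], 64], [[0, 0, 0], [0, 0, 0], 64], [[0, 0, -0.6], [0, 0, 0], 64], [[0, 0, -0.9], [0, 0, 0], 64], [[0, 0, -0.9], [0, 0, 0], 64], [[0, 0, -0.9], [0, 0, 0], 64], [[0, 0, -0.9], [0, 0, 0], 64]]}}

```text
clock: 21.7
tcp_pos: [0.4585, 0.0043, 0.1882]
tcp_rot: [-1.943, -2.468, 0.0]
ft_force: [1.4, 0.9, 0.4]
gripper_width: 0.698
gripper_force: 0.0
```

Emit:
{"name": "jog_arm", "arguments": {"increments": [[[0, -0.9, 0], [0, 0, 0], 64], [[0, -0.9, 0], [0, 0, 0], 64], [[0.9, 0, 0], [0, 0, 0], 64], [[0.9, 0, 0], [0, 0, 0], 64], [[0.9, 0, 0], [0, 0, 0], 64], [[0.9, 0, 0], [0, 0, 0], 64], [[0.9, 0, 0], [0, 0, 0], 64], [[0.9, 0, 0], [0, 0, 0], 64], [[0.9, 0, 0], [0, 0, 0], 64], [[0, 0, 0], [0, 0, 0], 64]]}}

```text
clock: 22.7
tcp_pos: [0.3286, 0.2352, 0.1867]
tcp_rot: [-1.937, -2.472, -0.001]
ft_force: [-0.4, -0.7, -0.4]
gripper_width: 0.696
gripper_force: 0.0
```

```bash
python3 - <<'E'
from bedc import *
a,d=grab_frame("top");b,e=grab_frame("side");Q=bc(cloud("side",e));T=bc(cloud("top",d))
s=get_state();print(s["tcp_pos"],s["ft_force"],s["clock"])
for n,X,im in (("side",Q,b),("top",T,a)):
    m=(X[...,2]>.036)&(X[...,2]<.047)&(X[...,1]>.042)&(X[...,1]<.13)&(abs(X[...,0])<.04)
    q=X[m];print(n,"block top",np.percentile(q,[2,98],axis=0).round(4).tolist(),len(q))
    hsv=cv2.cvtColor(im,cv2.COLOR_RGB2HSV)
    rd=cv2.inRange(hsv,(0,150,90),(8,255,255))|cv2.inRange(hsv,(172,150,90),(180,255,255))
    m=(rd>0)&(X[...,2]>.05)&(X[...,2]<.1)&(abs(X[...,0])<.09)&(abs(X[...,1]+.066)<.09);q=X[m]
    if len(q):print("knob bed",q.mean(0).round(4))
A=cv2.resize(a[170:270,170:300,::-1],(400,300));B=cv2.resize(b[150:240,180:270,::-1],(400,300))
cv2.imwrite("pics/j1.png",np.hstack([A,B]))
E
```

```text
[0.32944443 0.23247977 0.18662002] [-0.42513276 -0.15866407 -0.40522701] 22.8
side block top [[-0.0247, 0.0444, 0.0369], [0.0228, 0.123, 0.0435]] 238
knob bed [-0.0601 -0.0531  0.0737]
top block top [[-0.0239, 0.0475, 0.0368], [0.0235, 0.1239, 0.0447]] 621
knob bed [-0.0597 -0.044   0.0873]
```

View pics/j1.png

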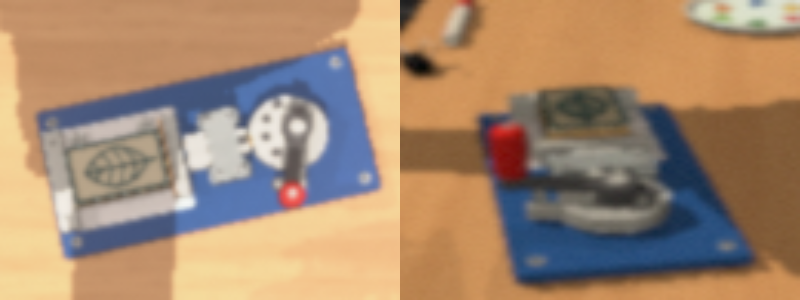

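The final view shows the block, leaf side up, at (120,165) between the fence and the cork jaw. The handle has stayed at (292,193) after release, so it didn't run back.

```bash
python3 -c "
from workcell import *
print(finish_job())"
```

```text
the job is handed in; nothing more can be done
None
```

The block is in the bed, picture side up, against the side stops and fence, and clamped with the roller in the cam flat; the handle stayed put after I let go, and I handed the job in at about 23 s.

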